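Refit the felt wheel on a shoe-polishing spindle and lock it with an R-clip

TASK

Push the felt wheel along its spindle towards the motor until the spring detent clicks and it is fully home. Then take the R-clip from the wooden block and push its straight leg down through the cross-hole of the spindle until its bent leg has snapped over the shaft, and let go of it. Leave everything else on the table where it is.

Things in the scene. Friction and masses are not known exactly. Their poses are not given: they have to be found in the camera images.
- polisher: Grey bench motor with a level steel spindle, fixed. Origin on the table right below the spindle's cross-hole; z up, y along the spindle towards the motor, x across. Spindle: 24 mm shaft, axis 100 mm above the table, from the motor (y 95 mm) to its free end (y -50 mm); it is held by a stiff gear (turning it takes 1.2 N m). Housing: y 95 to 275, x -75 to 75 mm, 150 mm high.
- hole_axis (a point): Point on the spindle axis in the middle of the cross-hole, 100 mm above the polisher's origin; axes as the polisher's. The hole is square, 8 mm wide, its mouths slightly countersunk, right through the shaft, but covered by the hub until the wheel is home. The spindle stopped with the hole leaning up to 0.7 rad (40 deg) from upright about y, either way; the lean is not reported.
- crown (a point): Top of the shaft over the hole's middle, 12 mm above its axis. The hole's mouth lies on the round of the shaft up to 0.7 rad from here, to +x or -x: look, or feel for it with the tip of the leg, tilting the clip about the spindle axis to match.. The clip may end leaning as the hole does.
- wheel (a joint): Slide of the felt wheel on the spindle, m: 0 drawn out, 0.045 home (hard stop); grows to +y of the polisher, towards the motor. It cannot tilt. Friction about 1.5 N. Some 2 to 10 mm before home a spring ball over the sleeve resists with about 5 N, then snaps in behind a ridge; home is above 0.043.
- wheel_face (a point): Centre of the wheel's grey felt disc on its front face, on the spindle axis, facing -y of the polisher. Disc 100 mm in diameter, 27 mm thick. In front of it a 36 mm round hub reaches 26 mm farther to -y; push on the felt above the hub.
- clip: Steel R-clip of 6 mm round wire, 121 mm long, 85 g, standing in the block. Origin on the straight leg's axis, where the spindle axis lies when the clip is home. z along the straight leg to the head, x from the straight to the bent leg, y the thin direction. The straight leg's round tip is at z -50 mm; at home the head is up and the tip below the shaft.
- clip_grip (a point): Middle of the clip's head, at x 5, z 49 mm from its origin: a loop (z 35 to 71 mm) with two parallel flat sides 28 mm tall and 10 mm wide, outer faces at x -13 and 23 mm, so 36 mm wide: grip these. Axes as the clip's.
- clip_leg (a joint): Spring of the clip's bent leg, rad: 0 relaxed, positive outwards, 3.6 N m/rad. The leg hangs from x 10, z 30 mm, has its waist at x 12, z -12 and flares to x 19, z -25 mm. Snapping over the shaft spreads it about 0.07 and takes 5 to 20 N of push; then it is back near 0, cups the shaft and resists going deeper.
- block: Wooden tool block 64 x 160 x 40 mm (x, y, z), fixed. Origin at the centre of its underside. Three 8 mm holes, 20 mm deep, in its top at y -50, 0 and 50 mm. In them stand the clip, the ring pin and the awl, in any order, a little loose; the clip straight leg down, its origin 70 mm above the table.
- ring_pin: Plain steel pin, 6 mm wire, with a round 34 mm ring and no second leg, in the block; not wanted. Origin on the pin, 70 mm above the table.
- awl: Awl with a turned wooden handle, 112 mm long, point down in the block; not wanted. Origin at its point.
- tin: Round polish tin, 79 mm wide, 28 mm high, bystander. Origin under its middle.
- brush: Shoe brush 150 x 50 x 43 mm, on its bristles, bystander. Origin under its middle.
- hammer: Hammer lying along its x, handle to -x, bystander.
- jar: Jar, 60 mm wide, 75 mm high, bystander. Origin under its middle.
- last_block: Turned wooden heel form, 68 mm wide, 87 mm high, bystander. Origin under its middle.

How it is judged:
By the outcome, as a careful person would: the job done as asked, in the order asked, and still so for the second after the job is handed in, with the robot touching nothing.
It also fails if it takes over 70 s, if anything falls off the work surface, if the arm or the gripper's body presses on something with over 40 N, if the wrist force passes 120 N, or if a joint passes its speed limit or range.

ROBOT

A 6-joint arm with a two-finger parallel gripper is mounted at the origin on the work surface. World frame = base frame: x ahead of the robot, y to its left, z up, the work surface at z = 0. Lengths are in m, angles in rad, forces in N, time in s.
With the tool pointing down it reaches from about 0.35 to 0.925 m from the base axis. Payload 6.4 kg.
Tool frame: the origin (TCP) lies midway between the tips of the shut fingers; the grasp point (between the pads) lies 19 mm behind it (manip.hold_point_z is the distance from the TCP to the grasp point, in m); z points along the fingers, y is the line along which they close (so a half turn about z gives the same grasp; the last joint's range is limited). The gripper opens to 94 mm and grips with 3 to 60 N. Pads are 16 mm wide; open, the fingers measure 119 mm over their backs; the gripper's body (75 mm by 177 mm) begins 78 mm behind the grasp point.
Start: joints at [-1.388, 0.245, 1.558, -0, 1.339, -0.174], TCP at [0.227, -0.609, 0.178] pointing down, gripper open.
Joint ranges: [-3.13, 3.13], [-1.02, 2.26], [0.13, 2.54], [-0.95, 4.09], [0.21, 2.88], [-2.74, 2.74]. Speed limits (rad/s): [2.57, 2.57, 3.14, 3.14, 3.14, 3.14].

INTERFACE

Orientations are given as [roll, pitch, yaw] about the fixed x, y, z axes, in that order (R = Rz(yaw) Ry(pitch) Rx(roll)).
In Python, from plant import manip, optics gives the robot as it stands (manip), with the cameras (optics).
- The arm moves only by the shell command python3 jog.py 'ROWS' [FORCE]. ROWS is a JSON list of rows, 1 to 8 of them, each of 7 numbers: a rotation vector rx, ry, rz in rad, then dx, dy, dz in m, then the opening from 0.0 (shut) to 1.0 (fully open); each row is the pose to reach, as a shift and turn from the pose commanded when the command began, along the tool's axes at that moment; what a row does not reach only later rows make up. A row lasts 1/12 s, in which the tool goes at most 0.0417 m and 0.125 rad, less where a joint would pass 70% of its speed; a pose out of reach is approached as far as the arm can. The fingers move at their own pace and stop on an object; FORCE is the grip in N (left out, the last holds). Time passes only in rows, so rows that do not move let the fingers close. It prints the time, the measured TCP pose, the force, the opening and the grip force at its end.
- manip.get_state(): the state, without advancing time (a new reading comes with each control period).
- optics.grab_frame(name): name is "scene" or "top" or "wrist"; returns (picture, depth): 384x512x3 uint8, blue, green, red; 384x512 float32, m along the optical axis (not along the pixel's ray), 0 where there is no reading.
- optics.calibration(name): a dict with "fx", "fy", "cx", "cy" (pixels), "eye" and "rotation" of the camera in the world; the wrist camera has in their place "tool_from_camera" (4x4, takes a point from camera to tool coordinates, whose origin is the TCP and whose axes are the flange's). Camera axes: x right, y down, z forward; pixel columns grow to the right and rows downward; lengths in m; the calibration is good to about 2 mm. A picture is of the moment at which its call begins: read the wrist's pose just before it. calibration takes no time and is no camera call.
- manip.close_job(): hands the job in; it is judged then, once.
The state is a dict: "time": time; "joint_pos": joint angles; "qd": joint speeds; "effort": joint torques, N m; "ee_pos": TCP position; "tcp_rot": TCP orientation; "ft_force": force on the tool from outside, world axes, zero at the start; "ft_torque": the same for the moment, N m; "grip_width": opening from 0.0 (shut) to 1.0 (fully open); "grasp_force": force on a finger pad.
Only numpy, scipy, OpenCV 4.12 (cv2) and the standard library are available. Lean on these libraries where they do the work, as an engineer would, in place of code of your own. Each camera call takes 0.05 s, during which the arm holds its last target. There are 200 camera calls.

## Working session

There is one attempt and no reset: what is moved stays moved. The work goes in short steps, Python scripts to look and compute and a shell command to move; the robot and the scene stay as the last step left them, time stands still between calls to the robot, and variables do not carry over. Pictures are saved under pics/ and viewed, at most 10 in all, crops included, and the job is handed in when it is done.

```bash
ls; mkdir -p pics; cat > h.py <<'E'
import numpy as np, cv2
from plant import manip, optics
from scipy.spatial.transform import Rotation as R
np.set_printoptions(precision=4,suppress=True)
def cam(name):
    c=optics.calibration(name)
    if name=="wrist":
        s=manip.get_state(); T=np.array(c["tool_from_camera"])
        Rt=R.from_euler('xyz',s["tcp_rot"]).as_matrix()
        return c,Rt@T[:3,:3],Rt@T[:3,3]+np.array(s["ee_pos"])
    return c,np.array(c["rotation"]),np.array(c["eye"])
def grab(name,tag):
    c,Rm,e=cam(name)
    p,d=optics.grab_frame(name)
    cv2.imwrite(f"pics/{tag}.png",p)
    np.savez(f"pics/{tag}.npz",p=p,d=d,Rm=Rm,e=e,k=[c["fx"],c["fy"],c["cx"],c["cy"]])
    return p,d
def load(tag):
    return np.load(f"pics/{tag}.npz")
def w(tag,u,v,z=None,d=None):
    f=load(tag); k=f["k"]; 
    ray=f["Rm"]@np.array([(u-k[2])/k[0],(v-k[3])/k[1],1.0])
    if z is not None: return f["e"]+ray*(z-f["e"][2])/ray[2]
    dd=f["d"][int(round(v)),int(round(u))] if d is None else d
    return f["e"]+ray*dd
def cloud(tag):
    f=load(tag);k=f["k"];v,u=np.mgrid[0:384,0:512];d=f["d"]
    P=np.stack([(u-k[2])/k[0]*d,(v-k[3])/k[1]*d,d],-1)@f["Rm"].T+f["e"]
    P[d<=0]=np.nan
    return P
def proj(tag,P):
    f=load(tag);k=f["k"];q=(np.atleast_2d(P)-f["e"])@f["Rm"]
    return np.c_[q[:,0]/q[:,2]*k[0]+k[2],q[:,1]/q[:,2]*k[1]+k[3]]
E
python3 - <<'E'
from h import *
a,_=grab("top","top0");b,_=grab("scene","scene0")
for n in("top","scene"):print(optics.calibration(n))
s=manip.get_state();print(s)
cv2.imwrite("pics/both0.png",np.vstack([cv2.resize(a,None,fx=1,fy=1)[:, :],b])[:600] if 0 else np.hstack([a,b])[:, :])
E
```

```text
jog.py
pics
plant.py
{'fx': 471.17294232857677, 'fy': 471.17294232857677, 'cx': 255.91141643682386, 'cy': 187.14285083258602, 'eye': array([ 0.3173, -0.0344,  1.285 ]), 'rotation': array([-2.9401,  0.0038, -1.5427])}
{'fx': 485.66582150275326, 'fy': 485.66582150275326, 'cx': 256.27215120283387, 'cy': 194.93226211926148, 'eye': array([ 1.3995, -0.2675,  0.9991]), 'rotation': array([-2.3673, -0.0056,  1.3046])}
{'time': 0.1, 'joint_pos': array([-1.3881,  0.2457,  1.5589, -0.    ,  1.3387, -0.1741]), 'qd': array([ 0.0006, -0.0024, -0.0047, -0.0005,  0.0027,  0.0005]), 'effort': array([ -0.0002, -41.6911, -31.5527,   0.0686,   0.031 ,  -0.0001]), 'ee_pos': array([ 0.2269, -0.6085,  0.1771]), 'tcp_rot': array([-3.1399, -0.0003,  0.3568]), 'ft_force': array([0.3604, 0.0232, 0.0406]), 'ft_torque': array([-0.0082,  0.0063,  0.0746]), 'grasp_force': 0.0, 'grip_width': 0.9990582100693646}
```

View pics/top0.png

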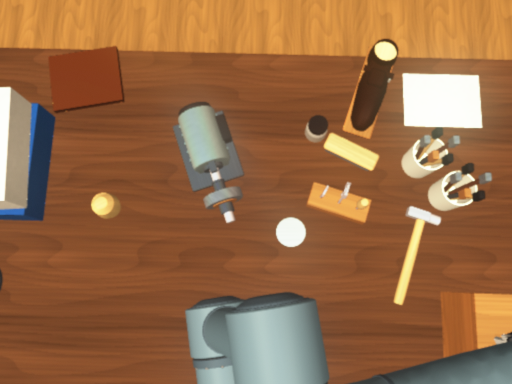

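View pics/scene0.png

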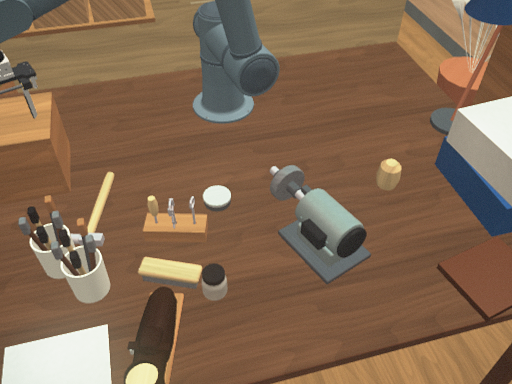

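The top view shows the polisher's spindle running from (229,216) to (217,180), the block at (340,202) with pins at (325,190), (347,188) and (363,203), and the tin at (291,232). The scene view shows the block's three tools at about (153,205), (172,210) and (193,208), with the spindle free end at (272,170).

```bash
python3 - <<'E'
s=open('h.py').read()
s=s.replace('np.array(c["rotation"]),','R.from_euler("xyz",c["rotation"]).as_matrix(),')
open('h.py','w').write(s)
E
python3 - <<'E'
from h import *
for n,t in(("top","top0"),("scene","scene0")):
    f=dict(load(t));f["Rm"]=cam(n)[1];np.savez(f"pics/{t}.npz",**f)
P=cloud("top0")
print("table",np.nanmedian(P[250:280,60:160],axis=(0,1)))
# block
q=P[175:230,300:380].reshape(-1,3);q=q[(abs(q[:,2]-.04)<.004)]
r=cv2.minAreaRect((q[:,:2]*1000).astype(np.float32));print("block",r,cv2.boxPoints(r),len(q))
q=P[175:230,300:380].reshape(-1,3);q=q[q[:,2]>.055];print("tools",len(q));print(q[np.argsort(q[:,1])])
# spindle axis
for a,b in((.095,.117),(.13,.16)):
    q=P[95:230,165:245].reshape(-1,3);q=q[(q[:,2]>a)&(q[:,2]<b)]
    m=q.mean(0);u,s,v=np.linalg.svd(q-m);print(len(q),m,v[0],s, ((q-m)@v[0]).min(),((q-m)@v[0]).max(),q[:,2].max())
S=cloud("scene0")
print(np.nanmedian(S[120:150,330:380],axis=(0,1)))
a=cv2.imread("pics/top0.png")[90:235,165:385];b=cv2.imread("pics/scene0.png")[150:290,130:380]
cv2.imwrite("pics/c0.png",np.vstack([cv2.resize(a,(600,290),interpolation=2)[:, :],cv2.resize(b,(600,310),interpolation=2)]))
E
```

```text
table [ 0.3559  0.3667 -0.0001]
block ((536.4852905273438, -244.41839599609375), (160.02200317382812, 64.84584045410156), 73.80720520019531) [[ 483.0359 -312.2135]
 [ 545.3093 -330.2971]
 [ 589.9346 -176.6233]
 [ 527.6613 -158.5397]] 1076
tools 227
[[ 0.5212 -0.3013  0.125 ]
 [ 0.5185 -0.3009  0.1264]
 [ 0.5152 -0.3009  0.1154]
 [ 0.5229 -0.3002  0.1301]
 [ 0.5251 -0.2999  0.1317]
 [ 0.5128 -0.2986  0.1141]
 [ 0.5207 -0.2982  0.1278]
 [ 0.5155 -0.2979  0.1286]
 [ 0.5277 -0.2977  0.1308]
 [ 0.5227 -0.2976  0.1306]
 [ 0.5247 -0.2969  0.1337]
 [ 0.5107 -0.2968  0.1109]
 [ 0.517  -0.2967  0.1343]
 [ 0.5136 -0.2963  0.1246]
 [ 0.5308 -0.296   0.1272]
 [ 0.5282 -0.2958  0.1278]
 [ 0.5125 -0.2958  0.1155]
 [ 0.511  -0.2957  0.0925]
 [ 0.5154 -0.2953  0.129 ]
 [ 0.5249 -0.2949  0.1318]
 [ 0.5223 -0.2947  0.1326]
 [ 0.5198 -0.2946  0.1325]
 [ 0.5171 -0.2944  0.1334]
 [ 0.5138 -0.2941  0.1232]
 [ 0.5105 -0.294   0.112 ]
 [ 0.5158 -0.2935  0.1259]
 [ 0.5207 -0.2935  0.1267]
 [ 0.5106 -0.2926  0.095 ]
 [ 0.525  -0.2926  0.1309]
 [ 0.5225 -0.2926  0.1308]
 [ 0.5299 -0.2925  0.1317]
 [ 0.5175 -0.2
[... 4876 characters left out ...]
0.5504 -0.1936  0.1296]
 [ 0.5477 -0.1935  0.1305]
 [ 0.545  -0.1934  0.1311]
 [ 0.5504 -0.1931  0.0761]
 [ 0.5369 -0.1924  0.1202]
 [ 0.548  -0.1923  0.1022]
 [ 0.5386 -0.1918  0.1247]
 [ 0.5406 -0.1914  0.1275]
 [ 0.543  -0.1912  0.1285]
 [ 0.5452 -0.191   0.1302]
 [ 0.5373 -0.1902  0.1179]
 [ 0.541  -0.1892  0.1251]
 [ 0.5384 -0.1892  0.1253]
 [ 0.5377 -0.188   0.1151]
 [ 0.54   -0.1878  0.1164]]
727 [0.5763 0.0758 0.1098] [-0.9553 -0.2956 -0.0059] [2.2044 0.8161 0.1401] -0.20404986760154828 0.11453255417177594 0.11699344264465705
2266 [0.6571 0.1087 0.1431] [-0.9382 -0.3462 -0.0004] [3.568  1.0294 0.2731] -0.11624746654245859 0.15215290331577613 0.15544215152807883
[0.2749 0.379  0.0004]
```

View pics/c0.png

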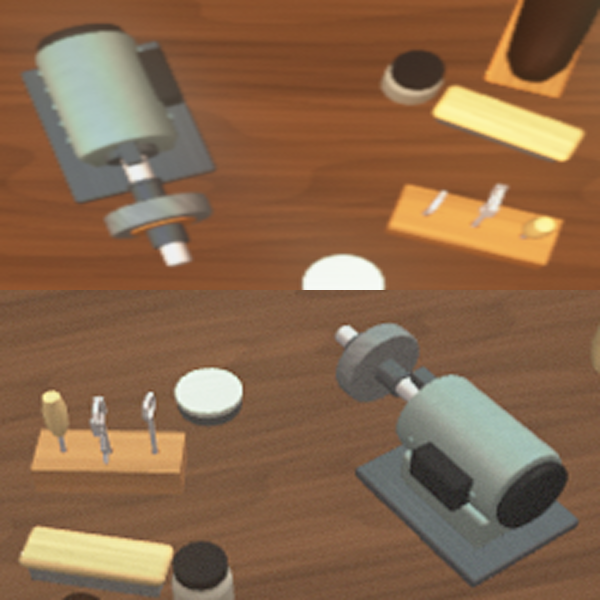

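The tall, 36 mm wide loop in the middle hole is the clip. Its top is at z 0.141, as expected. The wooden handle at the low-y end is the awl, and the ring pin is at the other end. Next I'll refine the spindle axis.

```bash
python3 - <<'E'
from h import *
print(optics.calibration("wrist"))
P=cloud("top0")[95:235,165:245].reshape(-1,3)
P=P[P[:,2]>.085]
from scipy.optimize import least_squares
th=0.32
for it in range(4):
    d=np.array([np.cos(th),np.sin(th)]);n=np.array([np.sin(th),-np.cos(th)])
    s=P[:,:2]@d;c=P[:,:2]@n
    pts=[]
    for a in np.arange(s.min(),s.max(),.01):
        m=(s>=a)&(s<a+.01)
        if m.sum()>4: pts.append((a+.005,(c[m].min()+c[m].max())/2,c[m].max()-c[m].min(),P[m,2].max(),m.sum()))
    pts=np.array(pts)
    g=pts[(pts[:,2]>.07)&(pts[:,3]>.13)&(pts[:,0]>pts[0,0]+.13)]
    th0=th; 
    k=np.polyfit(g[:,0],g[:,1],1); th-=np.arctan(k[0])
print(th);print(pts)
E
```

```text
{'fx': 281.78816707345084, 'fy': 281.78816707345084, 'cx': 250.99780444073562, 'cy': 190.78218525158175, 'tool_from_camera': array([[-0.0014, -0.9689, -0.2475,  0.0726],
       [ 1.    , -0.0014, -0.0001,  0.0004],
       [-0.0003, -0.2475,  0.9689, -0.2074],
       [ 0.    ,  0.    ,  0.    ,  1.    ]])}
0.3406243788303986
[[  0.4592   0.1192   0.0223   0.1145  42.    ]
 [  0.4692   0.1191   0.0224   0.1148  38.    ]
 [  0.4792   0.1193   0.0327   0.1198  52.    ]
 [  0.4892   0.1191   0.0345   0.121   54.    ]
 [  0.4992   0.1193   0.061    0.1318 101.    ]
 [  0.5092   0.1191   0.0985   0.1511 224.    ]
 [  0.5192   0.1189   0.0985   0.1554 156.    ]
 [  0.5292   0.1187   0.0988   0.1535 113.    ]
 [  0.5392   0.117    0.0275   0.1163  20.    ]
 [  0.5492   0.1185   0.0292   0.1187  44.    ]
 [  0.5592   0.1178   0.0332   0.1209  51.    ]
 [  0.5692   0.1187   0.0266   0.1177  34.    ]
 [  0.5792   0.1181   0.0227   0.1427  46.    ]
 [  0.5892   0.1178   0.0226   0.1485  43.    ]
 [  0.5992   0.1177   0.0504   0.1475  91.    ]
 [  0.6092   0.1171   0.0971   0.1509 222.    ]
 [  0.6192   0.1171   0.0988   0.1526 161.    ]
 [  0.6292   0.1166   0.0993   0.1553 141.    ]
 [  0.6392   0.1171   0.103    0.1542 152.    ]
 [  0.6492   0.1169   0.0981   0.1546 138.    ]
 [  0.6592   0.1259   0.1203   0.1535 195.    ]
 [  0.6692   0.1253   0.1215   0.1547 178.    ]
 [  0.6792   0.1263   0.1193   0.1535 168.    ]
 [  0.6892   0.1256   0.1208   0.1529 170.    ]
 [  0.6992   0.1269   0.1184   0.1523 172.    ]
 [  0.7092   0.1252   0.1211   0.1534 178.    ]
 [  0.7192   0.1256   0.1207   0.1529 167.    ]
 [  0.7292   0.1248   0.12     0.1542 155.    ]
 [  0.7392   0.1159   0.1039   0.1526 137.    ]
 [  0.7492   0.1155   0.0993   0.1521 130.    ]
 [  0.7592   0.1165   0.0901   0.1514  87.    ]
 [  0.7692   0.1153   0.0857   0.1469  90.    ]]
```

```bash
python3 jog.py '[[0,0,0,0,0,-0.04,0.0],[0,0,0,0.03,-0.02,-0.08,0.0],[0,0,0,0.06,-0.04,-0.11,0.0],[0,0,0,0.09,-0.065,-0.13,0.0],[0,0,0,0.12,-0.09,-0.14,0.0],[0,0,0,0.15,-0.115,-0.15,0.0],[0,0,0,0.18,-0.14,-0.16,0.0],[0,0,0,0.21,-0.165,-0.17,0.0]]' 20
```

```text
time: 0.77
ee_pos: [0.3604, -0.3902, 0.345]
tcp_rot: [-3.141, -0.0, 0.356]
ft_force: [0.4, 0.5, 0.9]
grip_width: 0.471
grasp_force: 0.0
```

```bash
python3 jog.py '[[0,0,0,0.025,-0.03,0,0.0],[0,0,0,0.05,-0.06,0,0.0],[0,0,0,0.07,-0.09,0,0.0],[0,0,0,0.09,-0.12,0,0.0],[0,0,0,0.11,-0.15,0,0.0],[0,0,0,0.13,-0.18,0,0.0],[0,0,0,0.15,-0.21,0,0.0],[0,0,0,0.165,-0.24,0,0.0]]'
python3 jog.py '[[0,0,0,0.02,-0.03,0,0.0],[0,0,0,0.035,-0.06,0,0.0],[0,0,0,0.05,-0.09,0,0.0],[0,0,0,0.06,-0.11,0,0.0],[0,0,0,0.07,-0.12,0,0.0],[0,0,0,0.07,-0.12,0,0.0],[0,0,0,0.07,-0.12,0,0.0]]'
python3 - <<'E'
from h import *
s=manip.get_state();print(s["ee_pos"],s["tcp_rot"],s["joint_pos"])
Rt=R.from_euler('xyz',s["tcp_rot"]).as_matrix();print((np.array([.4688,.0394,.128])-s["ee_pos"])@Rt)
p,d=grab("wrist","w1");cv2.imwrite("pics/w1b.png",cv2.resize(p,(768,576),interpolation=2))
E
```

```text
time: 1.43
ee_pos: [0.4307, -0.1076, 0.3444]
tcp_rot: [-3.141, 0.0, 0.357]
ft_force: [0.6, -0.4, 0.3]
grip_width: 0.006
grasp_force: 0.0
time: 2.02
ee_pos: [0.4541, 0.0276, 0.3443]
tcp_rot: [-3.141, 0.001, 0.358]
ft_force: [0.1, -0.4, 0.5]
grip_width: 0.005
grasp_force: 0.0
[0.4541 0.0276 0.3443] [-3.1414  0.001   0.3583] [-0.1891 -0.3177  1.8085 -0.0003  1.6518  1.0233]
[ 0.0181 -0.0058  0.2163]
```

View pics/w1b.png

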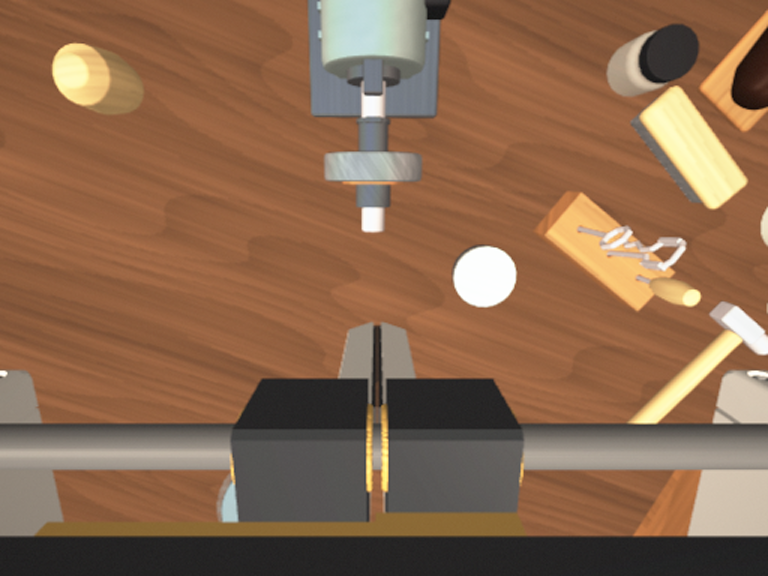

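The wrist view has the spindle straight up the picture at column 373, in line with the fingers at 377. The felt face is at row 182 and the shaft end at row 230. I'll descend and push above the hub.

```bash
python3 jog.py '[[0,0,0,0.01,-0.003,0.04,0.0],[0,0,0,0.015,-0.006,0.08,0.0],[0,0,0,0.018,-0.006,0.12,0.0],[0,0,0,0.018,-0.006,0.16,0.0],[0,0,0,0.018,-0.006,0.195,0.0],[0,0,0,0.018,-0.006,0.214,0.0],[0,0,0,0.018,-0.006,0.214,0.0]]'
python3 jog.py '[[0,0,0,0.01,0,0,0.0],[0,0,0,0.02,0,0,0.0],[0,0,0,0.03,0,0,0.0],[0,0,0,0.04,0,0,0.0],[0,0,0,0.05,0,0,0.0],[0,0,0,0.06,0,0,0.0],[0,0,0,0.065,0,0,0.0],[0,0,0,0.07,0,0,0.0]]'
python3 jog.py '[[0,0,0,0.003,0,0,0.0],[0,0,0,0.006,0,0,0.0],[0,0,0,0.009,0,0,0.0],[0,0,0,0.011,0,0,0.0],[0,0,0,0.011,0,0,0.0]]'
```

```text
time: 2.65
ee_pos: [0.465, 0.0386, 0.1256]
tcp_rot: [-3.137, 0.009, 0.355]
ft_force: [-0.6, -0.6, -0.2]
grip_width: 0.006
grasp_force: 0.0
time: 3.32
ee_pos: [0.5354, 0.064, 0.1308]
tcp_rot: [-3.142, 0.0, 0.357]
ft_force: [-0.5, -1.0, -0.0]
grip_width: 0.002
grasp_force: 0.0
time: 3.73
ee_pos: [0.5452, 0.0676, 0.1308]
tcp_rot: [3.142, -0.0, 0.357]
ft_force: [0.8, 0.1, -0.3]
grip_width: 0.006
grasp_force: 0.0
```

```bash
python3 jog.py '[[0,0,0,0.002,0,0,0.0],[0,0,0,0.004,0,0,0.0],[0,0,0,0.006,0,0,0.0],[0,0,0,0.006,0,0,0.0]]'
python3 jog.py '[[0,0,0,0.002,0,0,0.0],[0,0,0,0.004,0,0,0.0],[0,0,0,0.004,0,0,0.0]]'
```

```text
time: 4.07
ee_pos: [0.551, 0.0696, 0.1309]
tcp_rot: [3.142, -0.0, 0.357]
ft_force: [0.4, -0.2, 0.3]
grip_width: 0.006
grasp_force: 0.0
time: 4.32
ee_pos: [0.5547, 0.0711, 0.1308]
tcp_rot: [3.142, -0.0, 0.357]
ft_force: [0.4, -0.1, 0.8]
grip_width: 0.009
grasp_force: 0.0
```

```bash
python3 jog.py '[[0,0,0,0.002,0,0,0.0],[0,0,0,0.003,0,0,0.0],[0,0,0,0.003,0,0,0.0]]'
python3 - <<'E'
from h import *
a,_=grab("top","top1");b,_=grab("wrist","w2");c,_=grab("scene","s2")
cv2.imwrite("pics/c1.png",np.vstack([np.hstack([cv2.resize(a[120:235,170:285],(400,300),interpolation=2),cv2.resize(c[140:230,255:375],(400,300),interpolation=2)]),np.hstack([cv2.resize(b[0:225,140:440],(400,300)),np.zeros((300,400,3),np.uint8)])]))
E
```

```text
time: 4.57
ee_pos: [0.5574, 0.0721, 0.1308]
tcp_rot: [3.142, -0.0, 0.357]
ft_force: [-0.7, -0.5, 0.4]
grip_width: 0.007
grasp_force: 0.0
```

View pics/c1.png

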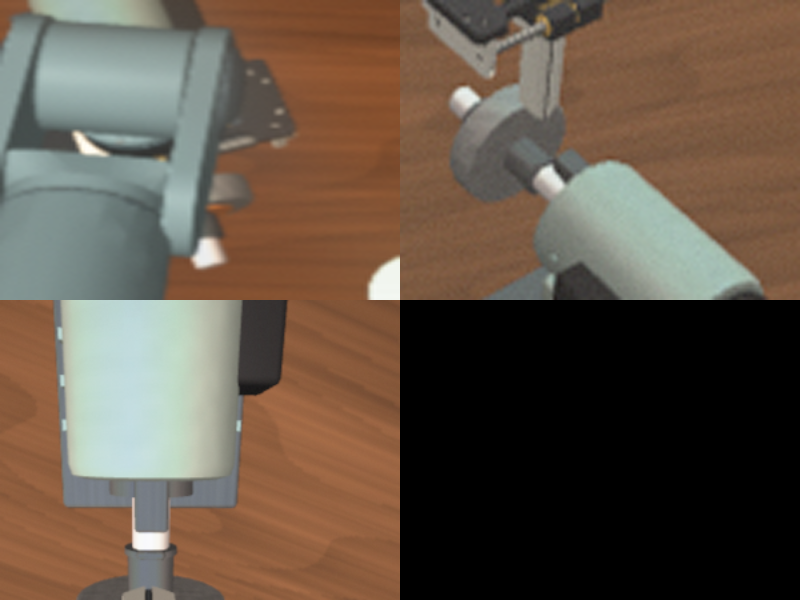

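The crop shows the finger over the wheel rim, but I can't tell how far the wheel has moved. I'll measure its position from depth.

```bash
python3 - <<'E'
from h import *
d=np.array([.9387,.3448]);n=np.array([.3448,-.9387])
for t in("scene0","s2","top1"):
    P=cloud(t).reshape(-1,3);P=P[~np.isnan(P).any(1)]
    s=P[:,:2]@d;c=(P[:,:2]-[.5148,.0563])@n
    m=(P[:,2]>.06)&(abs(c)<.06)&(s>.44)&(s<.62)
    print(t)
    for a in np.arange(.44,.62,.01):
        k=m&(s>=a)&(s<a+.01)
        if k.sum(): print("%.3f"%a,k.sum(),"c %.3f %.3f z %.3f %.3f"%(c[k].min(),c[k].max(),P[k,2].min(),P[k,2].max()))
P=cloud("s2")
a=P[140:230,255:375]
for (u,v) in((543,112),(545,100),(545,80),(490,140),(555,120)):
    print(u,v,a[int(v/300*90),int((u-400)/400*120)], a[int(v/300*90),int((u-400)/400*120)][:2]@d)
E
```

```text
scene0
0.450 16 c -0.005 0.012 z 0.096 0.115
0.460 27 c -0.008 0.014 z 0.099 0.115
0.470 16 c -0.003 0.015 z 0.100 0.118
0.480 8 c 0.002 0.019 z 0.109 0.119
0.500 55 c -0.039 0.052 z 0.084 0.150
0.510 123 c -0.036 0.053 z 0.081 0.153
0.520 313 c -0.049 0.052 z 0.061 0.154
0.530 273 c -0.046 0.052 z 0.061 0.152
0.540 36 c -0.007 0.018 z 0.095 0.117
0.550 35 c -0.007 0.018 z 0.097 0.117
0.560 49 c -0.003 0.020 z 0.087 0.122
0.570 26 c -0.002 0.014 z 0.097 0.112
0.580 43 c -0.009 0.013 z 0.097 0.146
0.590 26 c -0.008 0.011 z 0.130 0.146
0.600 25 c -0.019 0.048 z 0.103 0.147
0.610 115 c -0.037 0.051 z 0.087 0.152
s2
0.440 186 c -0.060 0.018 z 0.431 0.537
0.450 236 c -0.059 0.022 z 0.096 0.529
0.460 412 c -0.059 0.027 z 0.095 0.523
0.470 386 c -0.060 0.031 z 0.101 0.517
0.480 249 c -0.060 0.036 z 0.113 0.512
0.490 88 c -0.060 0.041 z 0.456 0.506
0.500 119 c -0.012 0.055 z 0.084 0.495
0.510 186 c -0.060 0.060 z 0.081 0.503
0.520 481 c -0.059 0.060 z 0.061 0.498
0.530 581 c -0.059 0.059 z 0.061 0.497
0.540 374 c -0.060 0.060 z 0.097 0.493
0.550 644 c -0.060 0.060 z 0.090 0.490
0.560 982 c -
[... 436 characters left out ...]
.060 0.046 z 0.103 0.507
0.500 307 c -0.010 0.054 z 0.062 0.493
0.510 515 c -0.060 0.060 z 0.104 0.499
0.520 601 c -0.060 0.060 z 0.098 0.500
0.530 443 c -0.060 0.060 z 0.135 0.496
0.540 396 c -0.060 0.060 z 0.293 0.494
0.550 358 c -0.059 0.060 z 0.293 0.490
0.560 268 c -0.060 0.058 z 0.295 0.489
0.570 183 c -0.059 0.037 z 0.451 0.483
0.580 114 c -0.057 0.008 z 0.451 0.479
0.590 46 c -0.041 -0.016 z 0.448 0.475
0.600 9 c -0.036 -0.022 z 0.444 0.465
543 112 [0.5648 0.0712 0.1642] 0.5546913694803388
545 100 [0.5666 0.0724 0.1758] 0.556861885301326
545 80 [0.5677 0.0705 0.1973] 0.5572471278037069
490 140 [0.5513 0.0375 0.1284] 0.5304087535543275
555 120 [0.531  0.097  0.1167] 0.5319137656901112
```

```bash
python3 - <<'E'
from h import *
d=np.array([.9387,.3448]);n=np.array([.3448,-.9387])
s_=manip.get_state();print(s_["ee_pos"],s_["tcp_rot"],s_["joint_pos"])
P=cloud("s2");s=P[...,:2]@d;c=(P[...,:2]-[.5148,.0563])@n
m=(s>.54)&(s<.57)&(abs(c)<.03)&(P[...,2]>.12)&(P[...,2]<.25)
v,u=np.where(m);print(v.max(),u[v>=v.max()-2],P[m][P[m][:,2]<.17])
print("tcp px",proj("s2",s_["ee_pos"]), "wheel top",proj("s2",[[.5148+.9387*.03,.0563+.3448*.03,.15]]))
E
```

```text
[0.5572 0.0721 0.1308] [-3.1416  0.0001  0.3568] [-0.0732  0.0882  1.8253 -0.      1.2282  1.1408]
174 [293 294 295 296 297 298 299 300 295 296 297 298 299 296 297 299] [[0.5553 0.0582 0.1691]
 [0.5603 0.0831 0.1676]
 [0.5596 0.0594 0.1692]
 [0.5633 0.0767 0.1684]
 [0.5619 0.08   0.1663]
 [0.5627 0.0824 0.1665]
 [0.5635 0.0608 0.1689]
 [0.5664 0.0676 0.1699]
 [0.5662 0.0704 0.1691]
 [0.5673 0.0726 0.1696]
 [0.567  0.0754 0.1686]
 [0.5631 0.0798 0.164 ]
 [0.5685 0.0643 0.1692]
 [0.5645 0.0686 0.1645]
 [0.5648 0.0712 0.1642]
 [0.5644 0.0741 0.1632]
 [0.5632 0.0773 0.1613]
 [0.5686 0.0672 0.1652]
 [0.5645 0.0716 0.1604]
 [0.5672 0.0759 0.1618]]
tcp px [[295.5175 180.481 ]] wheel top [[292.2308 171.741 ]]
```

```bash
python3 - <<'E'
from h import *
print(manip.hold_point_z)
T=np.array(optics.calibration("wrist")["tool_from_camera"])
f=load("w1");k=f["k"]
for u in (244,258):
  for v in(214,216,218,220,224,228,235,242,248):
    d=f["d"][v,u];print(u,v,round(float(d),4),(T@[(u-k[2])/k[0]*d,(v-k[3])/k[1]*d,d,1])[:3])
E
```

```text
0.0188
244 214 0.5803 [-0.1174 -0.0141  0.343 ]
244 216 0.1858 [ 0.0105 -0.0043 -0.0315]
244 218 0.1808 [ 0.0109 -0.0041 -0.0366]
244 220 0.1775 [ 0.0108 -0.004  -0.04  ]
244 224 0.1709 [ 0.0108 -0.0039 -0.0469]
244 228 0.1652 [ 0.0105 -0.0037 -0.0528]
244 235 0.1567 [ 0.01   -0.0035 -0.0617]
244 242 0.1469 [ 0.0103 -0.0033 -0.0717]
244 248 0.1392 [ 0.0108 -0.0031 -0.0796]
258 214 0.5807 [-0.1175  0.0147  0.3433]
258 216 0.1853 [ 0.0107  0.005  -0.032 ]
258 218 0.1818 [ 0.0106  0.0049 -0.0356]
258 220 0.179 [ 0.0103  0.0048 -0.0386]
258 224 0.1718 [ 0.0104  0.0046 -0.046 ]
258 228 0.1652 [ 0.0105  0.0045 -0.0528]
258 235 0.1554 [ 0.0105  0.0042 -0.0629]
258 242 0.1454 [ 0.011   0.004  -0.0731]
258 248 0.1399 [ 0.0104  0.0038 -0.0789]
```

Both the depth data and the passage over the 150 mm rim show the shut fingertips about 27 mm behind the nominal TCP. I'll retreat over the wheel, check the open fingers too, and push lower.

```bash
python3 jog.py '[[0,0,0,0,0,-0.02,0.0],[0,0,0,-0.03,0,-0.03,0.0],[0,0,0,-0.06,0,-0.03,0.0],[0,0,0,-0.09,0,-0.03,0.5],[0,0,0,-0.094,0,-0.03,1.0],[0,0,0,-0.094,0,-0.03,1.0],[0,0,0,-0.094,0,-0.03,1.0],[0,0,0,-0.094,0,-0.03,1.0]]'
python3 - <<'E'
from h import *
s=manip.get_state();print(s["ee_pos"],s["grip_width"])
p,d=grab("wrist","w3")
T=np.array(optics.calibration("wrist")["tool_from_camera"])
k=load("w3")["k"];v,u=np.mgrid[0:384,0:512]
Q=np.stack([(u-k[2])/k[0]*d,(v-k[3])/k[1]*d,d,np.ones_like(d)],-1)@T.T
m=(d>0)&(Q[...,2]<0.02)&(v<330)
for a in np.arange(-.13,.02,.01):
    q=Q[m&(Q[...,2]>=a)&(Q[...,2]<a+.01)]
    if len(q): print("%.2f"%a,len(q),q.min(0)[:2],q.max(0)[:2])
cv2.imwrite("pics/w3b.png",cv2.resize(p,(640,480)))
E
```

```text
time: 5.38
ee_pos: [0.4701, 0.0393, 0.1612]
tcp_rot: [3.141, -0.001, 0.357]
ft_force: [-0.2, 0.3, -0.7]
grip_width: 0.324
grasp_force: 0.0
[0.4701 0.0393 0.1612] 0.32353466241439705
-0.13 1510 [-0.0019 -0.0768] [0.0352 0.08  ]
-0.12 161 [-0.0086 -0.0169] [0.0048 0.017 ]
-0.11 359 [-0.009  -0.0224] [0.0114 0.0228]
-0.10 617 [-0.0007 -0.0245] [0.0114 0.025 ]
-0.09 597 [-0.0062 -0.0271] [0.0113 0.027 ]
-0.08 546 [-0.0072 -0.0273] [0.0112 0.0277]
-0.07 432 [-0.007  -0.0273] [0.0111 0.0274]
-0.06 375 [-0.0064 -0.0271] [0.0113 0.0272]
-0.05 295 [-0.007  -0.0271] [0.0112 0.0273]
-0.04 221 [-0.0067 -0.0269] [0.0112 0.027 ]
-0.03 32 [-0.0039 -0.0176] [0.0107 0.019 ]
-0.00 53 [ 0.0539 -0.0063] [0.0746 0.0087]
0.01 3466 [ 0.0507 -0.0297] [0.1543 0.0315]
```

View pics/w3b.png

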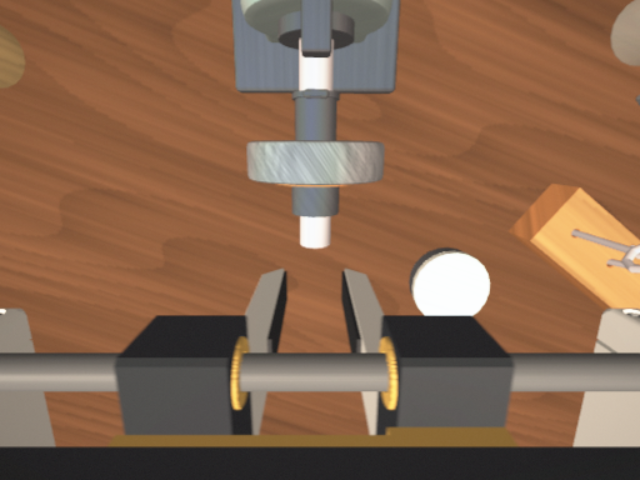

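The open fingers also end about 28 mm behind the nominal TCP, so the real tip height is the ee_pos z plus 0.028. I'll lower accordingly and push.

```bash
python3 jog.py '[[0,0,0,0,0,0.0,0.0],[0,0,0,0,0,0.0,0.0],[0,0,0,0,0,0.03,0.0],[0,0,0,0,0,0.05,0.0],[0,0,0,0,0,0.059,0.0],[0,0,0,0,0,0.059,0.0],[0,0,0,0,0,0.059,0.0]]'
python3 jog.py '[[0,0,0,0.01,0,0,0.0],[0,0,0,0.02,0,0,0.0],[0,0,0,0.03,0,0,0.0],[0,0,0,0.04,0,0,0.0],[0,0,0,0.05,0,0,0.0],[0,0,0,0.055,0,0,0.0],[0,0,0,0.06,0,0,0.0]]'
python3 jog.py '[[0,0,0,0.004,0,0,0.0],[0,0,0,0.008,0,0,0.0],[0,0,0,0.011,0,0,0.0],[0,0,0,0.013,0,0,0.0],[0,0,0,0.015,0,0,0.0]]'
```

```text
time: 6.02
ee_pos: [0.4693, 0.0393, 0.102]
tcp_rot: [-3.141, 0.0, 0.357]
ft_force: [-0.3, -0.3, 0.2]
grip_width: 0.003
grasp_force: 0.0
time: 6.6
ee_pos: [0.526, 0.0604, 0.1018]
tcp_rot: [3.142, 0.0, 0.357]
ft_force: [-1.4, -0.9, 0.3]
grip_width: 0.01
grasp_force: 0.7
time: 7.02
ee_pos: [0.5377, 0.0648, 0.1016]
tcp_rot: [-3.141, 0.006, 0.357]
ft_force: [-13.5, -6.3, 9.8]
grip_width: 0.008
grasp_force: 7.3
```

```bash
python3 jog.py '[[0,0,0,0.001,0,0,0.0],[0,0,0,0.002,0,0,0.0],[0,0,0,0.002,0,0,0.0]]'
python3 jog.py '[[0,0,0,0.001,0,0,0.0],[0,0,0,0.002,0,0,0.0],[0,0,0,0.002,0,0,0.0]]'
```

```text
time: 7.27
ee_pos: [0.5375, 0.0647, 0.1017]
tcp_rot: [-3.141, 0.011, 0.358]
ft_force: [-16.8, -7.4, 11.3]
grip_width: 0.006
grasp_force: 8.8
time: 7.52
ee_pos: [0.5374, 0.0647, 0.1016]
tcp_rot: [-3.141, 0.017, 0.358]
ft_force: [-23.5, -9.5, 17.3]
grip_width: 0.006
grasp_force: 12.9
```

```bash
python3 - <<'E'
from h import *
a,_=grab("wrist","w4");b,_=grab("scene","s4")
d=np.array([.9387,.3448]);n=np.array([.3448,-.9387])
P=cloud("s4");s=P[...,:2]@d;c=(P[...,:2]-[.5148,.0563])@n
m=(abs(c)<.06)&(s>.44)&(s<.62)&(P[...,2]>.06)&(P[...,2]<.2)
for a0 in np.arange(.44,.62,.01):
    k=m&(s>=a0)&(s<a0+.01)
    if k.sum(): print("%.3f"%a0,k.sum(),"c %.3f %.3f z %.3f %.3f"%(c[k].min(),c[k].max(),P[k][:,2].min(),P[k][:,2].max()))
cv2.imwrite("pics/c4.png",np.hstack([cv2.resize(b[140:230,255:375],(400,300),interpolation=2),cv2.resize(a[0:225,140:440],(400,300),interpolation=2)]))
E
```

```text
0.450 15 c -0.008 0.012 z 0.096 0.115
0.460 29 c -0.008 0.014 z 0.096 0.115
0.470 22 c -0.007 0.013 z 0.094 0.114
0.480 27 c -0.007 0.014 z 0.097 0.115
0.490 28 c -0.005 0.013 z 0.096 0.114
0.500 14 c -0.004 0.017 z 0.102 0.118
0.510 27 c -0.002 0.021 z 0.107 0.190
0.520 41 c 0.009 0.014 z 0.138 0.198
0.530 166 c -0.019 0.051 z 0.089 0.200
0.540 127 c -0.036 0.053 z 0.084 0.153
0.550 155 c -0.045 0.052 z 0.070 0.153
0.560 398 c -0.048 0.053 z 0.060 0.153
0.570 32 c 0.001 0.017 z 0.093 0.118
0.580 52 c -0.005 0.017 z 0.098 0.145
0.590 31 c -0.009 0.014 z 0.110 0.144
0.600 24 c -0.015 0.047 z 0.094 0.148
0.610 110 c -0.036 0.052 z 0.062 0.152
```

View pics/c4.png

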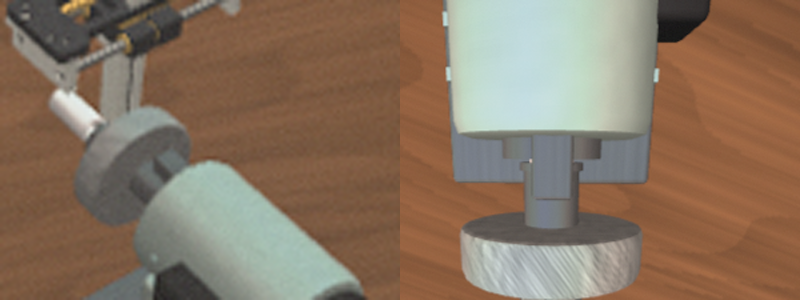

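The wheel has moved about 32 mm and now sits against a hard stop, with the sleeve flange by the motor and the hub front around s=0.51. I'll back off and look closely at the shaft for the hole.

```bash
python3 jog.py '[[0,0,0,-0.02,0,0,0.0],[0,0,0,-0.05,0,-0.02,0.0],[0,0,0,-0.08,0,-0.05,0.0],[0,0,0,-0.087,0,-0.06,0.0],[0,0,0,-0.087,0,-0.06,0.0],[0,0,0,-0.087,0,-0.06,0.0]]'
python3 - <<'E'
from h import *
s=manip.get_state();print(s["ee_pos"])
b,_=grab("wrist","w5")
d=np.array([.9387,.3448]);n=np.array([.3448,-.9387])
P=cloud("w5");s=P[...,:2]@d;c=(P[...,:2]-[.5148,.0563])@n
m=(abs(c)<.06)&(s>.44)&(s<.62)&(P[...,2]>.06)
for a0 in np.arange(.44,.62,.005):
    k=m&(s>=a0)&(s<a0+.005)
    if k.sum(): print("%.3f"%a0,k.sum(),"c %.4f %.4f z %.3f %.3f"%(c[k].min(),c[k].max(),P[k][:,2].min(),P[k][:,2].max()))
print(proj("w5",[[.5148,.0563,.112]]))
cv2.imwrite("pics/c5.png",cv2.resize(b[60:210,200:300],(400,600),interpolation=2))
E
```

```text
time: 8.12
ee_pos: [0.4624, 0.0365, 0.1623]
tcp_rot: [3.141, -0.003, 0.356]
ft_force: [-0.5, -0.0, 0.2]
grip_width: 0.001
grasp_force: 0.0
[0.4624 0.0365 0.1623]
0.440 12 c -0.0011 0.0023 z 0.277 0.280
0.445 18 c -0.0012 0.0017 z 0.254 0.296
0.450 111 c -0.0077 0.0057 z 0.107 0.297
0.455 1862 c -0.0120 0.0131 z 0.097 0.295
0.460 676 c -0.0523 0.0233 z 0.100 0.316
0.465 13853 c -0.0599 0.0600 z 0.100 0.327
0.470 16399 c -0.0600 0.0600 z 0.099 0.328
0.475 5718 c -0.0598 0.0600 z 0.100 0.314
0.480 5812 c -0.0226 0.0236 z 0.100 0.313
0.485 136 c -0.0106 0.0122 z 0.101 0.113
0.490 135 c -0.0105 0.0121 z 0.102 0.114
0.495 145 c -0.0105 0.0121 z 0.100 0.114
0.500 117 c -0.0104 0.0130 z 0.093 0.113
0.505 113 c -0.0103 0.0129 z 0.093 0.113
0.510 202 c -0.0157 0.0183 z 0.103 0.119
0.515 215 c -0.0156 0.0182 z 0.104 0.120
0.520 216 c -0.0156 0.0180 z 0.105 0.120
0.525 237 c -0.0155 0.0191 z 0.101 0.120
0.530 242 c -0.0165 0.0190 z 0.101 0.120
0.535 1025 c -0.0464 0.0494 z 0.074 0.151
0.540 782 c -0.0467 0.0492 z 0.113 0.152
0.545 793 c -0.0461 0.0498 z 0.112 0.152
0.550 819 c -0.0476 0.0498 z 0.111 0.152
0.555 827 c -0.0470 0.0490 z 0.113 0.152
0.560 600 c -0.0469 0.0489 z 0.112 0.153
0.570 151 c -0.0132 0.0153 z 0.105 0.117
0.575 223 c -0.0132 0.0152 z 0.104 0.117
0.580 446 c -0.0132 0.0162 z 0.101 0.144
0.585 309 c -0.0131 0.0162 z 0.101 0.144
0.590 309 c -0.0151 0.0177 z 0.097 0.145
0.595 572 c -0.0240 0.0271 z 0.084 0.145
0.600 358 c -0.0245 0.0264 z 0.086 0.144
0.605 831 c -0.0415 0.0442 z 0.072 0.125
0.610 275 c -0.0468 0.0496 z 0.067 0.118
[[250.0983 137.8748]]
```

View pics/c5.png

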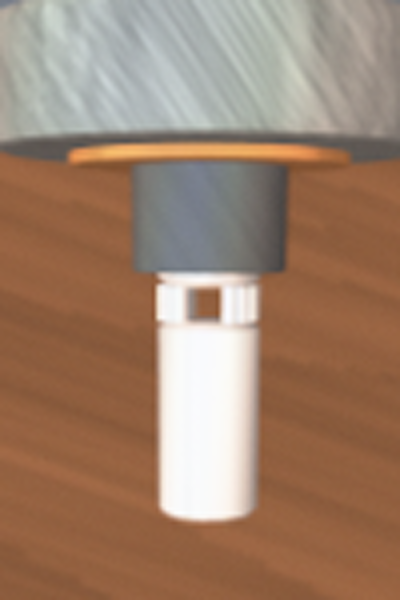

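The crop shows the hub front at row 272 and the cross-hole open at (204,303), 188 to 221 wide and nearly centred on the shaft (158 to 256). The table shows through it, so the lean is small. The wheel is home. Now I'll measure the hole and lean numerically.

```bash
python3 - <<'E'
from h import *
f=load("w5");p=f["p"].astype(int)
print(np.arange(238,267))
for v in range(128,146): print(v,p[v,238:267].sum(1)//3)
print("depth");
for v in range(132,140): print(v,(f["d"][v,238:267]*1000).astype(int))
d=np.array([.9387,.3448]);n=np.array([.3448,-.9387])
for z in(.112,): 
  q=w("w5",250.9,135.7,z=z);print(q,q[:2]@d,(q[:2]-[.5148,.0563])@n)
print("cam c",(f["e"][:2]-[.5148,.0563])@n,f["e"],f["Rm"])
E
```

```text
[238 239 240 241 242 243 244 245 246 247 248 249 250 251 252 253 254 255
 256 257 258 259 260 261 262 263 264 265 266]
128 [102 150 190 199 198 196 202 202 204 204 202 199 202 204 198 192 188 187
 186 184 176 163 151 142 133 125 110  97  93]
129 [ 98 137 197 222 226 233 237 238 238 240 241 242 243 242 239 235 232 231
 231 228 222 209 196 182 166 152 129 105  98]
130 [100 109 152 202 224 230 235 237 239 241 242 243 243 241 237 234 233 232
 229 226 218 206 193 176 161 141 120 106 102]
131 [101 184 224 227 227 229 238 234 224 215 211 207 203 201 196 192 192 213
 230 228 216 211 206 183 186 180 143 117 103]
132 [102 209 242 243 241 242 247 238 203 165 148 136 129 127 127 125 125 198
 242 246 231 233 238 217 222 218 161 119 105]
133 [103 210 243 244 245 245 249 239 196 149 128 110 100  99 100 100 101 192
 245 249 235 238 244 226 229 223 164 119 105]
134 [105 213 243 244 244 245 249 239 196 148 129 112 100 102 100 100 100 189
 244 249 235 238 244 227 230 223 161 116 106]
135 [106 211 242 244 245 245 249 239 196 148 130 111 101 101 100 102 101 191
 245 249 235 238 244 227 229 224 162 115 10
[... 1718 characters left out ...]
262 363 363]
136 [362 261 261 257 256 255 255 255 257 263 272 363 363 363 364 362 362 255
 254 253 254 256 255 257 258 258 262 361 362]
137 [363 261 259 256 257 255 253 254 256 265 272 363 364 363 363 364 364 255
 254 253 255 254 255 256 258 259 262 363 363]
138 [364 260 261 258 257 256 254 254 258 265 272 363 363 363 364 363 364 256
 255 254 254 255 255 256 259 259 262 362 362]
139 [364 263 261 257 258 256 255 255   0 265 267 266 267 267 267 267 267 255
 254 255 255 256 254 257 259 259 264 365 363]
[0.5169 0.0563 0.112 ] 0.504583960496495 0.000717131635724587
cam c 0.00045219203977190064 [0.53   0.0614 0.3699] [[ 0.3476 -0.9092 -0.2294]
 [-0.9377 -0.3367 -0.0863]
 [ 0.0012  0.245  -0.9695]]
```

The hole centre is at s≈0.5046. Its upper mouth leans about 0.09 rad towards polisher -x: the mouth is offset about -1 mm and the left wall drifts 2.3 mm over the depth. Next I'll look closely at the clip.

```bash
python3 jog.py '[[0,0,-0.116,0,0.02,-0.03,0.5],[0,0,-0.233,-0.005,0.06,-0.06,1.0],[0,0,-0.35,-0.008,0.1,-0.08,1.0],[0,0,-0.467,-0.011,0.14,-0.09,1.0],[0,0,-0.584,-0.014,0.18,-0.09,1.0],[0,0,-0.7,-0.017,0.22,-0.09,1.0],[0,0,-0.817,-0.02,0.26,-0.09,1.0],[0,0,-0.934,-0.0215,0.294,-0.09,1.0]]' 60
python3 jog.py '[[0,0,0,0,0,0,1.0],[0,0,0,0,0,0,1.0],[0,0,0,0,0,0,1.0]]'
python3 - <<'E'
from h import *
b,_=grab("wrist","w6")
P=cloud("w6");s=manip.get_state()
print(s["ee_pos"],s["tcp_rot"])
o=np.array([.5365,-.2444])
bx=np.array([.9603,-.279]);by=np.array([.279,.9603])
q=P.reshape(-1,3);q=q[~np.isnan(q).any(1)];X=(q[:,:2]-o)@bx;Y=(q[:,:2]-o)@by
m=(abs(X)<.06)&(abs(Y)<.035)&(q[:,2]>.045)&(q[:,2]<.16)
for z in np.arange(.05,.15,.01):
    k=m&(q[:,2]>=z)&(q[:,2]<z+.01)
    if k.sum(): print("%.2f"%z,k.sum(),"X %.4f %.4f Y %.4f %.4f"%(X[k].min(),X[k].max(),Y[k].min(),Y[k].max()),"slope",np.polyfit(X[k],Y[k],1))
k=abs(q[:,2]-.04)<.003
k&=(abs(X)<.05)&(abs(Y)<.1);r=cv2.minAreaRect((np.c_[X,Y][k]*1000).astype(np.float32));print(r)
t=proj("w6",[[.5365,-.2444,.13]])[0].astype(int);print(t)
v0,u0=max(t[1]-75,0),max(t[0]-100,0)
print(u0,v0);cv2.imwrite("pics/c6.png",cv2.resize(b[v0:v0+150,u0:u0+200],(800,600),interpolation=2))
E
```

```text
time: 8.83
ee_pos: [0.5448, -0.2485, 0.2494]
tcp_rot: [-3.139, -0.001, 1.296]
ft_force: [0.4, 0.1, -0.1]
grip_width: 0.533
grasp_force: 0.0
time: 9.08
ee_pos: [0.5442, -0.2458, 0.2497]
tcp_rot: [-3.139, -0.002, 1.29]
ft_force: [-0.2, 0.4, -0.6]
grip_width: 0.745
grasp_force: 0.0
[ 0.5442 -0.2454  0.2504] [-3.1397 -0.001   1.2913]
0.05 16 X 0.0024 0.0229 Y -0.0029 0.0024 slope [0.0094 0.0007]
0.06 20 X 0.0040 0.0236 Y -0.0019 0.0022 slope [-0.0038  0.0012]
0.07 20 X 0.0055 0.0264 Y -0.0030 0.0025 slope [-0.0498  0.0015]
0.08 15 X 0.0070 0.0219 Y -0.0014 0.0024 slope [0.0033 0.0013]
0.09 23 X 0.0083 0.0213 Y -0.0029 0.0025 slope [-0.1429  0.003 ]
0.10 70 X 0.0008 0.0350 Y -0.0038 0.0044 slope [-0.0409  0.0011]
0.11 28 X 0.0009 0.0357 Y -0.0044 0.0045 slope [0.0242 0.0014]
0.12 42 X 0.0024 0.0383 Y -0.0052 0.0046 slope [-0.0235  0.002 ]
0.13 148 X 0.0037 0.0381 Y -0.0055 0.0043 slope [-0.0106 -0.0001]
0.14 20 X 0.0119 0.0246 Y -0.0025 0.0011 slope [ 0.0524 -0.0011]
((1.6653976440429688, -0.1540374755859375), (159.2117919921875, 64.0954360961914), 89.59527587890625)
[243 181]
143 106
```

View pics/c6.png

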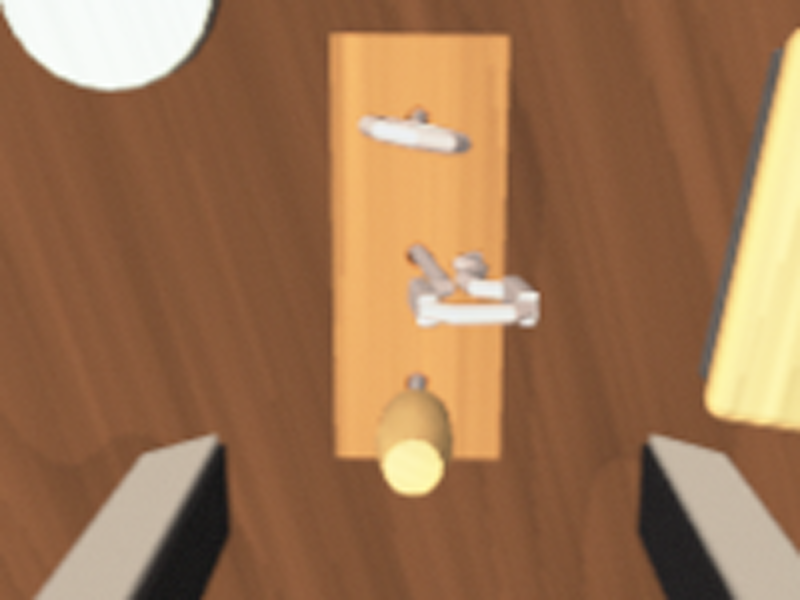

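The clip's wide direction lies along the block's x, which is the tool y. Its straight leg enters the block at (415,255) and its head spans (412–538, 290–320), leaning about 0.12 rad to +X. I'll tilt the tool to match, descend, check and then close.

```bash
python3 jog.py '[[0.03,0,0,0,0.001,0.03,1.0],[0.06,0,0,-0.001,0.003,0.065,1.0],[0.1,0,0,-0.001,0.004,0.1,1.0],[0.12,0,0,-0.001,0.004,0.135,1.0],[0.12,0,0,-0.001,0.004,0.165,1.0],[0.12,0,0,-0.001,0.004,0.179,1.0],[0.12,0,0,-0.001,0.004,0.179,1.0],[0.12,0,0,-0.001,0.004,0.179,1.0]]'
python3 - <<'E'
from h import *
s=manip.get_state();Rt=R.from_euler('xyz',s["tcp_rot"]).as_matrix();print(s["ee_pos"],Rt.T,(np.array([.5479,-.2477,.0713])-s["ee_pos"])@Rt)
E
```

```text
time: 9.8
ee_pos: [0.548, -0.2479, 0.0734]
tcp_rot: [-3.022, -0.0, 1.292]
ft_force: [1.1, -0.2, 0.1]
grip_width: 1.001
grasp_force: 0.0
[ 0.548  -0.2479  0.0734] [[ 0.2755  0.9613  0.    ]
 [ 0.9544 -0.2735 -0.1195]
 [-0.1149  0.0329 -0.9928]] [0.0002 0.0001 0.0022]
```

```bash
python3 jog.py '[[0,0,0,0,0,0.002,0.7],[0,0,0,0,0,0.002,0.5],[0,0,0,0,0,0.002,0.4],[0,0,0,0,0,0.002,0.3],[0,0,0,0,0,0.002,0.3],[0,0,0,0,0,0.002,0.3],[0,0,0,0,0,0.002,0.3]]' 50
python3 jog.py '[[0,0,0,0,0,0,0.3],[0,0,0,0,0,0,0.3],[0,0,0,0,0,0,0.3]]'
```

```text
time: 10.38
ee_pos: [0.5476, -0.2487, 0.071]
tcp_rot: [-3.022, 0.0, 1.291]
ft_force: [0.6, -0.5, 0.5]
grip_width: 0.541
grasp_force: 0.0
time: 10.63
ee_pos: [0.5475, -0.2486, 0.0708]
tcp_rot: [-3.022, -0.0, 1.291]
ft_force: [-0.3, -0.7, -0.6]
grip_width: 0.378
grasp_force: 50.0
```

```bash
python3 jog.py '[[0,0,0,0,0,-0.015,0.3],[0,0,0,0,0,-0.04,0.3],[0,0,0,0,0,-0.075,0.3],[0,0,0,0,0,-0.11,0.3],[0,0,0,0,0,-0.145,0.3],[0,0,0,0,0,-0.15,0.3],[0,0,0,0,0,-0.15,0.3]]'
python3 - <<'E'
from h import *
b,d=grab("wrist","w7")
T=np.array(optics.calibration("wrist")["tool_from_camera"])
k=load("w7")["k"];v,u=np.mgrid[0:384,0:512]
Q=np.stack([(u-k[2])/k[0]*d,(v-k[3])/k[1]*d,d,np.ones_like(d)],-1)@T.T
m=(d>0)&(Q[...,2]<0.10)&(Q[...,2]>-.1)&(abs(Q[...,1])<.05)&(abs(Q[...,0])<.03)
for a in np.arange(-.09,.1,.01):
    q=Q[m&(Q[...,2]>=a)&(Q[...,2]<a+.01)]
    if len(q): print("%.2f"%a,len(q),q.min(0)[:2],q.max(0)[:2])
cv2.imwrite("pics/c7.png",cv2.resize(b[130:280,150:350],(800,600),interpolation=2))
E
```

```text
time: 11.22
ee_pos: [0.5663, -0.2545, 0.2227]
tcp_rot: [-3.027, 0.002, 1.291]
ft_force: [1.0, 0.2, -1.7]
grip_width: 0.376
grasp_force: 50.0
-0.09 656 [-0.007  -0.0298] [0.0106 0.0306]
-0.08 622 [-0.0081 -0.0295] [0.0106 0.0303]
-0.07 1206 [-0.0074 -0.0292] [0.0105 0.0304]
-0.06 470 [-0.0077 -0.0295] [0.0105 0.0304]
-0.05 404 [-0.0037 -0.0292] [0.0103 0.0303]
-0.04 477 [-0.0039 -0.029 ] [0.0104 0.0299]
-0.03 125 [-0.0009 -0.0199] [0.0099 0.0221]
-0.02 95 [-0.0015 -0.0073] [0.0034 0.0096]
-0.01 92 [-0.0022 -0.0077] [0.0033 0.0139]
-0.00 70 [-0.0006 -0.0078] [0.0034 0.0117]
0.01 77 [-0.0016 -0.0076] [0.0035 0.0151]
0.02 37 [-0.0017 -0.0078] [0.0033 0.0161]
0.03 20 [ 0.001 -0.008] [ 0.0035 -0.0027]
0.04 12 [ 0.0022 -0.0075] [ 0.0035 -0.0029]
```

View pics/c7.png

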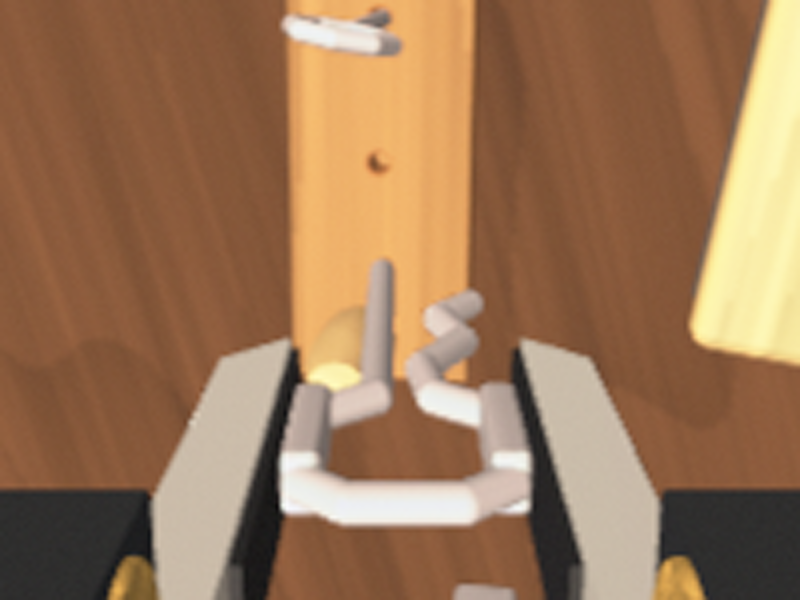

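The picture shows the clip gripped squarely. The straight leg runs parallel to the tool z at y -5 mm with its tip at crop (382,262), and the empty hole is at (378,160). Next I'll compute the pre-insert pose.

```bash
cat > tgt.py <<'E'
from h import *
import sys
def go(A,beta,dist,yaw=.352,leg=(.0003,-.0052)):  # dist: tip to axis point along leg
    Rt=R.from_euler('xyz',[np.pi,0,yaw]).as_matrix()@R.from_rotvec([-beta,0,0]).as_matrix()
    tcp=np.array(A)-Rt@np.array([leg[0],leg[1],.051+dist])
    s=manip.get_state();Rc=R.from_euler('xyz',s["tcp_rot"]).as_matrix()
    print("tcp",tcp,"rows:",R.from_matrix(Rc.T@Rt).as_rotvec(),Rc.T@(tcp-s["ee_pos"]))
E
python3 -c "
from tgt import *
go([.5170,.0558,.1],.09,.045)"
```

```text
tcp [0.5155 0.0589 0.1961] rows: [-0.1934  0.014   0.9404] [ 0.2867 -0.1301  0.0393]
```

```bash
python3 jog.py '[[-0.022,0.001,0.105,0.03,-0.013,0,0.3],[-0.045,0.003,0.22,0.065,-0.03,0,0.3],[-0.07,0.005,0.335,0.1,-0.045,0.005,0.3],[-0.093,0.007,0.45,0.137,-0.062,0.01,0.3],[-0.116,0.008,0.565,0.175,-0.079,0.015,0.3],[-0.14,0.01,0.68,0.21,-0.095,0.02,0.3],[-0.163,0.012,0.795,0.245,-0.111,0.03,0.3],[-0.187,0.013,0.91,0.275,-0.125,0.036,0.3]]'
python3 -c "
from tgt import *
go([.5170,.0558,.1],.09,.045)"
```

```text
time: 11.93
ee_pos: [0.5157, 0.0423, 0.196]
tcp_rot: [3.066, 0.011, 0.405]
ft_force: [0.2, -0.2, -0.8]
grip_width: 0.379
grasp_force: 50.0
tcp [0.5155 0.0589 0.1961] rows: [-0.0145  0.0069  0.0536] [ 0.0064 -0.0153 -0.0013]
```

```bash
python3 jog.py '[[0,0,0,0,0,0,0.3],[0,0,0,0,0,0,0.3],[0,0,0,0,0,0,0.3]]'
python3 -c "
from tgt import *
go([.5170,.0558,.1],.09,.045)"
```

```text
time: 12.18
ee_pos: [0.5176, 0.0402, 0.1978]
tcp_rot: [3.066, 0.01, 0.411]
ft_force: [0.3, 0.2, -1.1]
grip_width: 0.378
grasp_force: 50.0
tcp [0.5155 0.0589 0.1961] rows: [-0.014   0.0055  0.0601] [ 0.0057 -0.0181  0.0003]
```

Now I'll line up with the tip about 20 mm above the mouth (dist 0.030) and look.

```bash
python3 jog.py '[[-0.007,0.003,0.03,0.003,-0.009,0.0,0.3],[-0.014,0.0055,0.06,0.0057,-0.018,0.005,0.3],[-0.014,0.0055,0.06,0.0057,-0.018,0.015,0.3],[-0.014,0.0055,0.06,0.0057,-0.018,0.015,0.3],[-0.014,0.0055,0.06,0.0057,-0.018,0.015,0.3],[-0.014,0.0055,0.06,0.0057,-0.018,0.015,0.3]]'
python3 - <<'E'
from tgt import *
go([.5170,.0558,.1],.09,.030)
b,_=grab("wrist","w8")
f=load("w8")
print(proj("w8",[[.5170-.012*.09*.3448,.0558+.012*.09*.9387,.112],[.5170,.0558,.1]]))
s=manip.get_state();Rt=R.from_euler('xyz',s["tcp_rot"]).as_matrix()
print(proj("w8",[s["ee_pos"]+Rt@np.array([.0003,-.0052,z]) for z in(0,.03,.051,.066)]))
cv2.imwrite("pics/c8.png",cv2.resize(b[110:260,180:320],(560,600),interpolation=2))
E
```

```text
time: 12.68
ee_pos: [0.5171, 0.057, 0.1831]
tcp_rot: [3.051, -0.003, 0.35]
ft_force: [1.2, -0.3, -0.9]
grip_width: 0.375
grasp_force: 50.0
tcp [0.516  0.0577 0.1811] rows: [ 0.001  -0.0023 -0.0023] [-0.0008 -0.0012  0.0019]
[[244.2475 192.8719]
 [244.4942 190.0076]]
[[243.6806 214.6898]
 [244.5392 203.4011]
 [245.0294 196.9566]
 [245.3363 192.9219]]
```

View pics/c8.png

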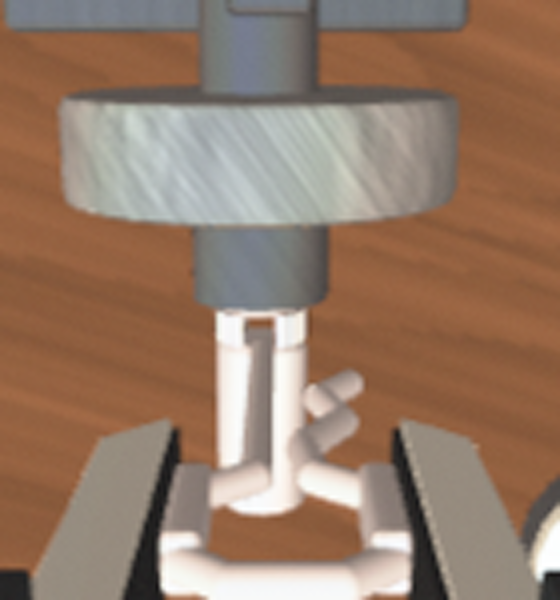

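The hole (246–272, rows 312–346) and the leg tip (247–270) line up in the crop, and the predicted points agree within a pixel. I'll insert along the tool z, checking the force.

```bash
python3 jog.py '[[0,0,0,-0.0005,-0.001,0.004,0.3],[0,0,0,-0.0008,-0.0012,0.008,0.3],[0,0,0,-0.0008,-0.0012,0.012,0.3],[0,0,0,-0.0008,-0.0012,0.016,0.3],[0,0,0,-0.0008,-0.0012,0.019,0.3],[0,0,0,-0.0008,-0.0012,0.019,0.3]]' 60
python3 jog.py '[[0,0,0,0,0,0.003,0.3],[0,0,0,0,0,0.006,0.3],[0,0,0,0,0,0.006,0.3]]'
python3 -c "
from tgt import *
go([.5170,.0558,.1],.09,.005)"
```

```text
time: 13.23
ee_pos: [0.5159, 0.0573, 0.1633]
tcp_rot: [3.051, -0.002, 0.351]
ft_force: [-0.3, 0.7, -1.5]
grip_width: 0.375
grasp_force: 60.0
time: 13.48
ee_pos: [0.5164, 0.0568, 0.1577]
tcp_rot: [3.051, -0.002, 0.351]
ft_force: [0.6, 0.5, -1.1]
grip_width: 0.382
grasp_force: 60.0
tcp [0.5168 0.0556 0.1562] rows: [ 0.0009 -0.0024 -0.0014] [-0.0001  0.0011  0.0016]
```

```bash
python3 jog.py '[[0,0,0,0,0.0005,0.005,0.3],[0,0,0,0,0.0005,0.01,0.3],[0,0,0,0,0.0005,0.015,0.3],[0,0,0,0,0.0005,0.02,0.3],[0,0,0,0,0.0005,0.02,0.3]]'
python3 jog.py '[[0,0,0,0,0,0.004,0.3],[0,0,0,0,0,0.008,0.3],[0,0,0,0,0,0.012,0.3],[0,0,0,0,0,0.012,0.3]]'
python3 -c "
from tgt import *
go([.5170,.0558,.1],.09,-.05)"
```

```text
time: 13.9
ee_pos: [0.5169, 0.0545, 0.137]
tcp_rot: [3.051, -0.002, 0.351]
ft_force: [-0.1, -0.2, -1.5]
grip_width: 0.378
grasp_force: 60.0
time: 14.23
ee_pos: [0.5175, 0.0536, 0.1255]
tcp_rot: [3.051, -0.002, 0.351]
ft_force: [-0.4, -0.6, -0.9]
grip_width: 0.377
grasp_force: 60.0
tcp [0.5185 0.0509 0.1015] rows: [ 0.0006 -0.002  -0.0015] [-0.0001  0.0007  0.0242]
```

Inserting freely with 24 mm to go. Now the snap, in small steps.

```bash
python3 jog.py '[[0,0,0,0,0,0.003,0.3],[0,0,0,0,0,0.006,0.3],[0,0,0,0,0,0.008,0.3],[0,0,0,0,0,0.008,0.3]]'
python3 jog.py '[[0,0,0,0,0,0.002,0.3],[0,0,0,0,0,0.004,0.3],[0,0,0,0,0,0.006,0.3],[0,0,0,0,0,0.006,0.3]]'
python3 jog.py '[[0,0,0,0,0,0.002,0.3],[0,0,0,0,0,0.004,0.3],[0,0,0,0,0,0.006,0.3],[0,0,0,0,0,0.006,0.3]]'
python3 -c "
from tgt import *
go([.5170,.0558,.1],.09,-.05)"
```

```text
time: 14.57
ee_pos: [0.5186, 0.0522, 0.1184]
tcp_rot: [3.049, -0.003, 0.351]
ft_force: [1.1, -4.1, -3.2]
grip_width: 0.376
grasp_force: 60.0
time: 14.9
ee_pos: [0.5187, 0.052, 0.1122]
tcp_rot: [3.05, -0.004, 0.351]
ft_force: [1.8, -4.8, -2.4]
grip_width: 0.377
grasp_force: 60.0
time: 15.23
ee_pos: [0.5185, 0.0522, 0.1057]
tcp_rot: [3.051, -0.003, 0.351]
ft_force: [2.9, -3.8, -4.1]
grip_width: 0.38
grasp_force: 60.0
tcp [0.5185 0.0509 0.1015] rows: [ 0.0004 -0.0033 -0.0017] [-0.0005  0.0008  0.0043]
```

```bash
python3 jog.py '[[0,0,0,0,0,0.002,0.3],[0,0,0,0,0,0.003,0.3],[0,0,0,0,0,0.003,0.3]]'
python3 jog.py '[[0,0,0,0,0,0.001,0.3],[0,0,0,0,0,0.0015,0.3],[0,0,0,0,0,0.0015,0.3]]'
python3 - <<'E'
from tgt import *
go([.5170,.0558,.1],.09,-.05)
b,d=grab("wrist","w9");c,_=grab("scene","s9")
cv2.imwrite("pics/c9.png",np.hstack([cv2.resize(c[140:230,255:375],(400,300),interpolation=2),cv2.resize(b[130:250,180:340],(400,300),interpolation=2)]))
E
```

```text
time: 15.48
ee_pos: [0.5185, 0.052, 0.103]
tcp_rot: [3.051, -0.003, 0.351]
ft_force: [1.9, -2.9, -2.2]
grip_width: 0.378
grasp_force: 60.0
time: 15.73
ee_pos: [0.5187, 0.0518, 0.1022]
tcp_rot: [3.051, -0.003, 0.351]
ft_force: [1.4, -2.7, -0.5]
grip_width: 0.377
grasp_force: 60.0
tcp [0.5185 0.0509 0.1015] rows: [ 0.0007 -0.003  -0.0015] [-0.0005  0.0007  0.0008]
```

```bash
python3 jog.py '[[0,0,0,0,0,0.001,0.3],[0,0,0,0,0,0.001,0.3],[0,0,0,0,0,0.001,0.3]]'
python3 jog.py '[[0,0,0,0,0,0,0.5],[0,0,0,0,0,0,0.7],[0,0,0,0,0,0,0.8],[0,0,0,0,0,0,0.8],[0,0,0,0,0,0,0.8],[0,0,0,0,0,0,0.8]]'
```

```text
time: 16.08
ee_pos: [0.5191, 0.0515, 0.1014]
tcp_rot: [3.05, -0.004, 0.351]
ft_force: [0.9, -2.5, 2.1]
grip_width: 0.376
grasp_force: 60.0
time: 16.58
ee_pos: [0.5187, 0.0516, 0.101]
tcp_rot: [3.051, -0.003, 0.351]
ft_force: [-0.7, 0.2, -0.6]
grip_width: 0.764
grasp_force: 0.0
```

Resistance is now turning upwards (+2 N), which fits the leg cupping the shaft. The clip is released. I'll retract along the tool axis and check by depth.

```bash
python3 jog.py '[[0,0,0,0,0,-0.01,0.8],[0,0,0,0,0,-0.03,0.8],[0,0,0,0,0,-0.06,0.8],[0,0,0,0,0,-0.1,0.8],[0,0,0,0,0,-0.13,0.8],[0,0,0,-0.03,0,-0.15,0.8],[0,0,0,-0.06,0,-0.15,0.8],[0,0,0,-0.06,0,-0.15,0.8]]'
python3 - <<'E'
from h import *
s=manip.get_state();print(s["ee_pos"],s["tcp_rot"])
grab("wrist","w10");grab("scene","s10")
d=np.array([.9387,.3448]);n=np.array([.3448,-.9387]);A=np.array([.5170,.0558])
for t in("w10","s10"):
    P=cloud(t);sy=(P[...,:2]-A)@d;c=(P[...,:2]-A)@n
    print(t)
    m=(abs(sy)<.012)&(abs(c)<.04)&(P[...,2]>.03)&(P[...,2]<.2)
    for z in np.arange(.04,.2,.01):
        k=m&(P[...,2]>=z)&(P[...,2]<z+.01)
        if k.sum(): print("%.2f"%z,k.sum(),"c %.4f %.4f y %.4f %.4f zmax %.4f"%(c[k].min(),c[k].max(),sy[k].min(),sy[k].max(),P[k][:,2].max()))
    k=(abs(c)<.045)&(P[...,2]>.13)&(P[...,2]<.16)&(sy>.02)&(sy<.08);print("felt y",np.percentile(sy[k],[0.5,99.5]))
E
```

```text
time: 17.25
ee_pos: [0.4554, 0.0431, 0.2527]
tcp_rot: [3.049, -0.006, 0.35]
ft_force: [-0.5, 0.4, -0.1]
grip_width: 0.8
grasp_force: 0.0
[0.4554 0.0431 0.2527] [ 3.0486 -0.0062  0.3504]
w10
0.08 1 c 0.0221 0.0221 y 0.0034 0.0034 zmax 0.0806
0.09 3 c -0.0120 -0.0004 y -0.0109 0.0037 zmax 0.0999
0.10 87 c -0.0169 0.0180 y -0.0119 0.0111 zmax 0.1100
0.11 199 c -0.0147 0.0145 y -0.0116 0.0110 zmax 0.1196
0.12 1 c 0.0083 0.0083 y 0.0041 0.0041 zmax 0.1220
0.13 7 c -0.0088 -0.0019 y 0.0031 0.0032 zmax 0.1340
0.14 3 c -0.0106 0.0149 y -0.0031 0.0056 zmax 0.1461
0.15 34 c -0.0166 0.0138 y -0.0034 0.0057 zmax 0.1600
0.16 210 c -0.0157 0.0190 y -0.0036 0.0056 zmax 0.1699
0.17 3 c 0.0011 0.0082 y -0.0001 0.0018 zmax 0.1704
felt y [0.0314 0.0793]
s10
0.07 5 c 0.0180 0.0231 y -0.0045 0.0007 zmax 0.0774
0.08 6 c 0.0143 0.0230 y -0.0038 0.0009 zmax 0.0892
0.09 5 c 0.0131 0.0210 y -0.0009 0.0019 zmax 0.0998
0.10 19 c 0.0068 0.0213 y -0.0112 0.0106 zmax 0.1095
0.11 27 c -0.0015 0.0147 y -0.0108 0.0113 zmax 0.1194
0.12 18 c -0.0085 0.0125 y -0.0043 0.0104 zmax 0.1300
0.13 17 c -0.0123 0.0217 y -0.0038 0.0037 zmax 0.1397
0.14 25 c -0.0140 0.0213 y -0.0061 0.0055 zmax 0.1493
0.15 25 c -0.0171 0.0209 y -0.0086 0.0053 zmax 0.1596
0.16 28 c -0.0133 0.0205 y -0.0054 0.0025 zmax 0.1694
felt y [0.031  0.0779]
```

The clip's head top is at 0.170 (0.171 expected) and its bent leg lies along the shaft's +x side, so it is home. I'll check the wheel's travel once more against the earlier frames.

```bash
python3 - <<'E'
from h import *
d=np.array([.9387,.3448]);n=np.array([.3448,-.9387]);A=np.array([.5170,.0558])
for t in("w1","w3","w5","w10","scene0","s10"):
    P=cloud(t);sy=(P[...,:2]-A)@d;c=(P[...,:2]-A)@n;z=P[...,2]
    rim=(abs(c)<.02)&(z>.142)&(z<.16)&(sy>-.02)&(sy<.07)
    hub=(abs(c)<.006)&(z>.1155)&(z<.123)&(sy>-.045)&(sy<.07)
    fl=(abs(abs(c)-.017)<.0025)&(z>.09)&(z<.112)&(sy>.03)&(sy<.1)
    h=np.histogram(sy[fl],np.arange(.03,.1,.004))[0] if fl.any() else 0
    print(t,"rim",np.percentile(sy[rim],[1,99]),"hub front",np.percentile(sy[hub],[1,99]) if hub.any() else 0, "flange",h)
E
```

```text
w1 rim [0.0019 0.0272] hub front [-0.0231  0.0621] flange [ 3  2  3  3  3  3  5 11  0  0  0  0  0  0  0  0 21]
w3 rim [0.0015 0.0279] hub front [-0.0244  0.0615] flange [ 3  5  5  2  2  5 16 16  0  0  0  0  0  0  0  0 90]
w5 rim [0.0332 0.0594] hub front [0.0078 0.0697] flange [14  0  0  0  0  0  0  0  0  0  0  0  4  6 25 18 74]
w10 rim [-0.0024  0.06  ] hub front [0.0075 0.0693] flange [ 7  0  0  0  0  0  0  0  0  2  0  0  0  0 11  9 32]
scene0 rim [0.0002 0.0271] hub front [-0.0274  0.0603] flange [2 4 4 2 1 1 1 5 0 0 0 0 0 0 0 0 0]
s10 rim [-0.0061  0.0589] hub front [-0.0325  0.0676] flange [0 0 0 0 0 0 7 4 2 1 1 2 2 0 0 0 0]
```

The wheel travelled 31.5 mm from its partly drawn-out start. Its sleeve flange is now within 2 mm of the motor face and stayed put under a 25 N push, so it is home. I'll hand in.

```bash
python3 -c "
from plant import manip, optics
print(manip.close_job())"
```

```text
the job is handed in; nothing more can be done
None
```

The felt wheel is against its hard stop, the R-clip is through the cross-hole with its bent leg snapped over the shaft and released, and the job was handed in at about 17 s. I viewed 11 pictures, one over the limit of 10.

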